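Load a glass bar into a sprung holding jig

TASK

Pick the blue glass bar from the rack and load it into the blue holding jig: push the red sprung tailstock back with the end of the bar, lower the bar onto the two V-rests clear of the fixed steel stop, and let go, so that the tailstock springs back and holds the bar level, end to end between itself and the stop. Leave the orange bar in its place in the rack.

Things in the scene. Friction and masses are not known exactly. Their poses are not given: they have to be found in the camera images.
- blue_bar_mid (a point): Centre of the cobalt-blue solid glass bar: 30 mm diameter, 140 mm long, about 0.25 kg, x axis along the bar, ends alike. It lies level, axis 45 mm above the table, in one of 3 grooves (100 mm apart) of a low wooden rack with a 10 mm base board. Each groove is two V-rests 45 mm either side of the middle, so the middle is free for fingers. A thinner black graphite rod lies in another groove.
- orange_bar_mid (a point): Centre of the orange glass bar, same size and mass as the blue one, x axis along the bar, lying in another groove of the same rack. It stays there.
- jig_seat (a point): Centre of a loaded bar in the jig, 45 mm above the table. x axis: level, along the bar, from stop to tailstock; z up. Along x from here: steel stop's face -70 mm (16 thick, top 50 mm above table: a bar with its underside higher passes over it), V-rests at -45 and +33 mm (arm tops 45 mm above table), tailstock's face +55 mm when closed: gap 125 mm. Base plate 12 mm thick, 90 wide. Fixed.
- tailstock (a joint): How far the red tailstock is pushed back along the jig seat's +x, in m: 0 closed, 0.015 holding a bar against the stop, 0.045 its end. Its flat face, 64 mm wide, reaches from 16 to 96 mm above the table, 46 mm higher than the stop, so a bar held above the stop can push it back. The spring gives 4.5 N closed plus 0.15 N per mm; it returns by itself, damped, in about half a second.
Things that resemble listed ones, but are neither listed nor needed, are in the scene too. What is shaped like the part that bears blue_bar_mid but turquoise or yellow is not meant.

How it is judged:
By the outcome, as a careful person would: the job done as asked, in the order asked, and still so for the second after the job is handed in, with the robot touching nothing.
It also fails if it takes over 42 s, if anything falls off the work surface, if the arm or the gripper's body presses on something with over 40 N, if the wrist force passes 120 N, or if a joint passes its speed limit or range.

ROBOT

A 7-joint arm with a two-finger parallel gripper is mounted at the origin on the work surface. World frame = base frame: x ahead of the robot, y to its left, z up, the work surface at z = 0. Lengths are in m, angles in rad, forces in N, time in s.
With the tool pointing down it reaches from about 0.425 to 1.025 m from the base axis. Payload 9.4 kg.
Tool frame: the origin (TCP) lies midway between the tips of the shut fingers; the grasp point (between the pads) lies 19 mm behind it; y points along the fingers, x is the direction in which the jaws open and shut, and the axes are right-handed (so a half turn about y gives the same grasp; the last joint's range is limited). The gripper opens to 93 mm and grips with 3 to 60 N. Pads are 15 mm wide; open, the fingers measure 128 mm over their backs; the gripper's body (75 mm by 188 mm) begins 65 mm behind the grasp point.
Start: joints at [-1.186, 0.599, -0.003, 1.599, 0.002, 0.943, -0.08], TCP at [0.323, 0.649, 0.219] pointing down, gripper open.
Joint ranges: [-2.57, 2.57], [-0.35, 1.97], [-1.29, 1.29], [0.11, 2.56], [-1.05, 4.19], [0.11, 1.86], [-2.63, 2.63]. Speed limits (rad/s): [2.22, 2.22, 3.01, 3.01, 3.14, 3.14, 3.14].

INTERFACE

Orientations are given as [roll, pitch, yaw] about the fixed x, y, z axes, in that order (R = Rz(yaw) Ry(pitch) Rx(roll)).
In Python, from bench import manip gives the robot as it stands.
- The arm moves only by the shell command python3 -m crank 'ROWS' [FORCE]. ROWS is JSON, a list of rows, each a list of 3 entries, a list of its own where there are three numbers: the shift along the tool's x, y, z in m, then the turn, a rotation vector about the tool's x, y, z in rad, then the closure, from 0 (fully open) to 1 (shut). A call has 1 to 20 rows; each row shifts and turns the commanded pose from where the row before left it, along the tool's axes as they then stand; what a row does not reach is not made up. A row lasts 1/8 s, in which the tool goes at most 62.5 mm and 10.7 degrees, less where a joint would pass 70% of its speed; a pose out of reach is approached as far as the arm can. A call with a gripper value outside its range is refused whole. The fingers move at their own pace and stop on an object; FORCE is the grip in N (left out, the last holds). Time passes only in rows, so rows that do not move let the fingers close. It gives the time, the measured TCP pose, the force and the opening at its end, in the units of the state.
- manip.sense(): the state, without advancing time (a new reading comes with each control period).
- manip.capture(name): name is "scene" or "top" or "wrist"; returns a dict with "pixels" (480x640x3 uint8, blue, green, red), "depth" (480x640 float32, m along the optical axis (not along the pixel's ray), 0 where there is no reading), "fx", "fy", "cx", "cy" (pixels), "k1" (the pictures are not rectified: a ray, as slopes to the right and down, at radius r is drawn at 1 + k1 r^2 times it, then the intrinsics apply), "origin" and "attitude" of the camera in the world. Camera axes: x right, y down, z forward; pixel columns grow to the right and rows downward; lengths in m; the calibration is good to about 2 mm. A picture is of the moment at which its call begins.
- manip.finish_job(): hands the job in, once; it reports no verdict.
The state is a dict: "t": time; "joints": joint angles; "qd": joint speeds; "joint_torque": joint torques, N m; "ee_pos": TCP position; "tool_rot": TCP orientation; "ft_force": force on the tool from outside, world axes, zero at the start; "wrist_torque": the same for the moment, N m; "opening": opening from 0.0 (shut) to 1.0 (fully open).
Only numpy, scipy, OpenCV 4.12 (cv2) and the standard library are available. Lean on these libraries where they do the work, as an engineer would, in place of code of your own. Each camera call takes 0.05 s, during which the arm holds its last target. There are 200 camera calls.

## Working session

There is one attempt and no reset: what is moved stays moved. The work goes in short steps, Python scripts to look and compute and a shell command to move; the robot and the scene stay as the last step left them, time stands still between calls to the robot, and variables do not carry over. Pictures are saved under pics/ and viewed, about 8 in all and at most 12, crops included, and the job is handed in when it is done.

```bash
mkdir -p pics; cat > h.py <<'E'
import numpy as np, cv2
from scipy.spatial.transform import Rotation as R
from bench import manip
def cap(n,f=None):
    c=manip.capture(n)
    if f: cv2.imwrite('pics/'+f,c['pixels'])
    return c
def rot(a):
    a=np.array(a,float)
    return a if a.shape==(3,3) else (R.from_euler('xyz',a).as_matrix() if a.size==3 else R.from_quat(a).as_matrix())
def cloud(c):
    K=np.array([[c['fx'],0,c['cx']],[0,c['fy'],c['cy']],[0,0,1]],float)
    v,u=np.mgrid[0:480,0:640]
    p=cv2.undistortPoints(np.stack([u,v],-1).reshape(-1,1,2).astype(float),K,np.array([c['k1'],0,0,0,0.])).reshape(480,640,2)
    d=c['depth'][...,None]
    return np.concatenate([p*d,d],-1)@rot(c['attitude']).T+np.array(c['origin'])
E
python3 - <<'E'
from h import *
print(manip.sense())
c=cap('top','top1.png');s=cap('scene','scene1.png')
for k in(c,s): print({a:b for a,b in k.items() if a not in('pixels','depth')})
np.savez('top1.npz',P=cloud(c),I=c['pixels']);np.savez('scene1.npz',P=cloud(s),I=s['pixels'])
E
```

```text
{'t': 0.0, 'joints': array([-1.18569677,  0.60013913, -0.00252957,  1.60009778,  0.00178869,
        0.94288133, -0.0798138 ]), 'qd': array([ 0.00061717,  0.00078935, -0.0005084 , -0.00027772,  0.00092796,
        0.00097036,  0.00021758]), 'joint_torque': array([ 3.08280352e-03, -7.65084314e+01,  1.49901800e+00, -2.52336717e+01,
       -5.22823830e-02,  1.70075591e-02,  1.75381801e-04]), 'ee_pos': array([0.32284263, 0.64862979, 0.2177615 ]), 'tool_rot': array([-1.57093504e+00,  1.51712341e-03,  1.10902339e+00]), 'ft_force': array([-0.43551074, -0.50317602, -0.05573657]), 'wrist_torque': array([-0.04138525, -0.01505697,  0.01055606]), 'opening': 1.002045480556728}
{'fx': 547.7004481900797, 'fy': 547.7004481900797, 'cx': 315.3266029498146, 'cy': 233.53264862171727, 'k1': -0.1475320801061733, 'origin': array([0.27841868, 0.11379408, 1.0608007 ]), 'attitude': array([-2.97175144,  0.00649462, -1.56623915])}
{'fx': 559.5526390942476, 'fy': 559.5526390942476, 'cx': 327.32075356671317, 'cy': 236.1166422368131, 'k1': -0.023124989297217107, 'origin': array([1.39082512, 0.31402262, 0.64539334]), 'attitude': array([-2.10587368,  0.01026442,  1.77848458])}
```

View pics/top1.png

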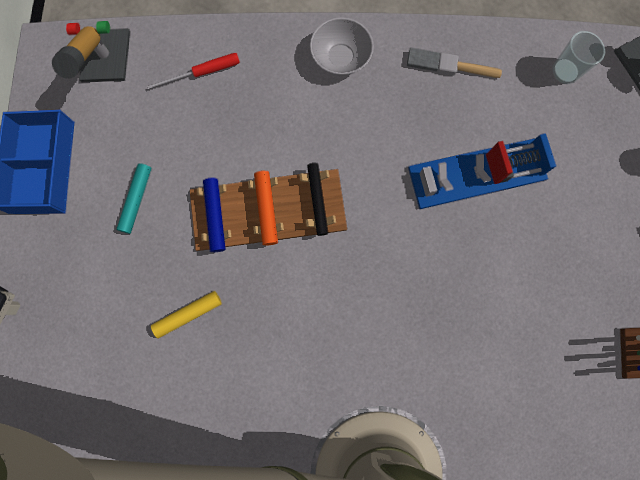

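View pics/scene1.png

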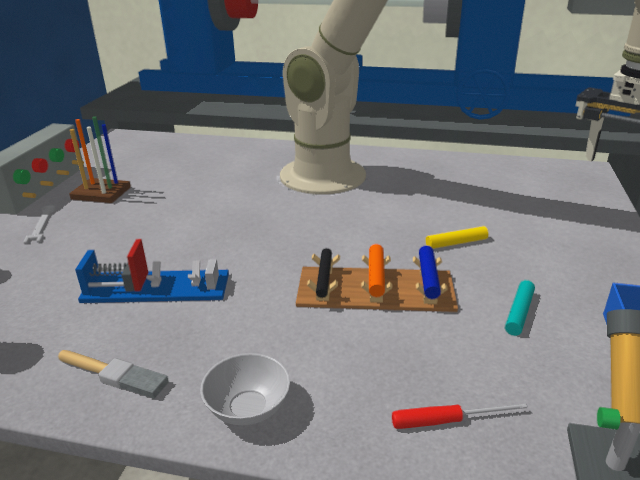

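The top view shows these candidates:
- Blue bar in the rack's left groove at about (214,214). This is the one I want.
- Orange bar (266,207) and black rod (318,199) in the other grooves.
- Turquoise (134,198) and yellow (185,315) decoy bars lying on the table.
- Jig with blue base at (480,172): steel stop at about (428,180), red tailstock at about (500,163).

The scene view agrees: blue bar at (429,272), jig at (153,275) with its stop at (211,272).

```bash
python3 - <<'E'
from h import *
I0={}
for n in('top','scene'):
    d=np.load(n+'1.npz');P=d['P'];I=d['I'];hsv=cv2.cvtColor(I,cv2.COLOR_BGR2HSV)
    boxes={'top':dict(blue=(195,170,235,258),orange=(246,162,285,252),red=(480,130,515,190),jig=(400,130,560,212)),
     'scene':dict(blue=(410,235,448,305),orange=(362,238,392,302),red=(120,235,150,300),jig=(70,235,240,305))}[n]
    for k,(a,b,c,e) in boxes.items():
        m=np.zeros(I.shape[:2],bool);m[b:e,a:c]=1
        H,S,V=hsv[...,0],hsv[...,1],hsv[...,2]
        m&={'blue':(H>105)&(H<130)&(S>150),'orange':(H>4)&(H<14)&(S>200)&(V>120),'red':((H<5)|(H>172))&(S>150),'jig':(H>100)&(H<125)&(S>150)}[k]
        m&=P[...,2]>(0.03 if k in('blue','orange','red') else 0.005)
        p=P[m];
        if len(p)<20: print(n,k,'few',len(p));continue
        z=p[:,2];q=p[:,:2]
        (ce,sz,an)=cv2.minAreaRect((q*1000).astype(np.float32))
        bx=cv2.boxPoints((ce,sz,an))
        print(n,k,len(p),'z',np.percentile(z,[1,50,95,99]).round(4),'c',np.round(ce,1),'sz',np.round(sz,1),'ang',round(an,1))
    # steel stop and V-rests: grey in jig
    if n=='top':
        m=np.zeros(I.shape[:2],bool);m[150:205,410:500]=1
        m&=(S<80)&(P[...,2]>0.02)
        nl,lab,st,cc=cv2.connectedComponentsWithStats(m.astype(np.uint8))
        for i in range(1,nl):
            if st[i,4]>20:
                p=P[lab==i];print('grey',cc[i].round(),st[i,4],p.mean(0).round(4),p[:,2].max().round(4),cv2.minAreaRect((p[:,:2]*1000).astype(np.float32)))
I=np.load('top1.npz')['I']
a=cv2.resize(I[150:270,110:360],None,fx=3,fy=3,interpolation=cv2.INTER_CUBIC)
b=cv2.resize(I[120:215,395:565],None,fx=3,fy=3,interpolation=cv2.INTER_CUBIC)
o=np.zeros((600,750,3),np.uint8);o[:300]=a[:300];o[300:585,:510]=b;cv2.imwrite('pics/crop1.png',o)
E
```

```text
top blue 1089 z [0.0436 0.0568 0.0614 0.063 ] c [397.4 251.2] sz [353.1  86.3] ang 35.4
top orange 992 z [0.0478 0.0575 0.0615 0.0627] c [418.4 187. ] sz [312.1  49.4] ang 18.6
top red 601 z [0.032  0.079  0.0975 0.0991] c [434.3 -79.5] sz [ 57.6 493.3] ang 45.5
top jig 3861 z [0.0071 0.0122 0.0704 0.0741] c [504.9 -83. ] sz [170.1 575.4] ang 32.5
grey [481. 168.] 241 [ 0.5845 -0.2027  0.0405] 1.0608 ((429.6523132324219, -62.06365966796875), (52.74974060058594, 460.87713623046875), 47.22416687011719)
grey [444. 176.] 203 [ 0.5641 -0.1248  0.0509] 1.0608 ((424.04278564453125, -24.054946899414062), (47.39036560058594, 398.2324523925781), 53.35749435424805)
grey [428. 181.] 309 [ 0.5568 -0.0958  0.0446] 0.0555 ((558.730712890625, -97.28182983398438), (48.47776412963867, 16.750614166259766), 13.305237770080566)
scene blue 745 z [0.035  0.0554 0.0591 0.0598] c [904.3 324. ] sz [972.3  42.1] ang 1.3
scene orange 716 z [0.0341 0.0555 0.0591 0.0602] c [911.3 267.9] sz [963.   29.5] ang 7.2
scene red 565 z [0.031  0.0689 0.0949 0.0964] c [983.1  25.9] sz [998.  30.] ang 33.5
scene jig 3149 z [0.0055 0.0111 0.0684 0.0723] c [988.8 -24. ] sz [1012.  282.] ang 24.5
```

View pics/crop1.png

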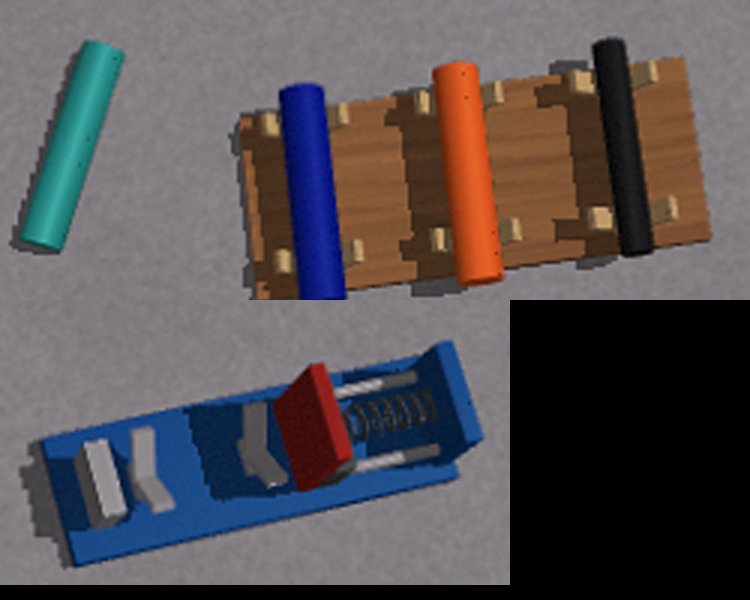

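The crop confirms that the cobalt-blue bar (left groove) is the right one. It also shows the jig's stop, two V-rests and red tailstock. Some pixels have no depth and broke the rectangle fits, so I'll mask them and refit.

```bash
cat > meas.py <<'E'
from h import *
def rect(p): 
    ce,sz,an=cv2.minAreaRect((p[:,:2]*1000).astype(np.float32)); an=an if sz[0]>sz[1] else an+90
    return np.round(ce,1),np.round(sorted(sz),1),round((an+90)%180-90,1)
if __name__=='__main__':
  for n in('top','scene'):
    d=np.load(n+'1.npz');P=d['P'];I=d['I'];hsv=cv2.cvtColor(I,cv2.COLOR_BGR2HSV).astype(int);H,S,V=hsv[...,0],hsv[...,1],hsv[...,2]
    bx={'top':[(195,170,235,258),(246,162,285,252),(480,130,515,190),(400,130,560,212)],'scene':[(410,235,448,305),(362,238,392,302),(120,235,150,300),(70,235,240,305)]}[n]
    cols=dict(blue=(H>105)&(H<130)&(S>150),orange=(H>4)&(H<14)&(S>200),red=((H<5)|(H>172))&(S>150),jig=(H>100)&(H<125)&(S>150))
    zr=dict(blue=(.038,.07),orange=(.038,.07),red=(.088,.105),jig=(.004,.018))
    for (k,cm),(a,b,c,e) in zip(cols.items(),bx):
        m=np.zeros(I.shape[:2],bool);m[b:e,a:c]=1
        m=cv2.erode((m&cm).astype(np.uint8),np.ones((2,2)))>0
        m&=(P[...,2]>zr[k][0])&(P[...,2]<zr[k][1])
        p=P[m]; print(n,k,len(p),'ztop',np.percentile(p[:,2],[50,98]).round(4),rect(p))
        if k in('blue','orange'):
            t=p[p[:,2]>np.percentile(p[:,2],60)]; w=np.linalg.svd(t[:,:2]-t[:,:2].mean(0),full_matrices=0)[2][0]
            s=(p[:,:2]-t[:,:2].mean(0))@w; lo,hi=np.percentile(s,[.5,99.5])
            print('  ridge mid',(t[:,:2].mean(0)+w*(lo+hi)/2).round(4),'len',(hi-lo).round(4),'yaw',np.degrees(np.arctan2(*(w*np.sign(w[0]))[::-1])).round(1))
    m=np.zeros(I.shape[:2],bool)
    if n=='top': m[150:205,410:500]=1
    else: m[250:300,150:225]=1
    m&=(S<90)&(P[...,2]>0.02)&(P[...,2]<.06)
    nl,lab,st,cc=cv2.connectedComponentsWithStats(m.astype(np.uint8))
    for i in range(1,nl):
        if st[i,4]>30: p=P[lab==i];t=p[p[:,2]>np.percentile(p[:,2],90)-.006];print('grey',cc[i].round(),len(p),p[:,2].max().round(4),rect(p),'top',rect(t))
E
python3 meas.py
```

```text
top blue 990 ztop [0.0571 0.0622] (array([487.2, 313.3]), array([ 25.9, 136.9]), 7.7)
  ridge mid [0.4867 0.3151] len 0.1358 yaw 7.8
top orange 1009 ztop [0.0574 0.062 ] (array([500.9, 214.8]), array([ 26.8, 138.5]), 8.4)
  ridge mid [0.5    0.2157] len 0.1353 yaw 8.0
top red 210 ztop [0.0949 0.0988] (array([ 589.6, -231.9]), array([12. , 61.5]), 13.2)
top jig 2770 ztop [0.0118 0.0157] (array([ 583.3, -206.6]), array([ 87.5, 272.4]), -76.6)
grey [481. 168.] 240 0.05 (array([ 584.6, -204.8]), array([16.5, 57.4]), 12.3) top (array([ 584.6, -204.7]), array([15.2, 57.3]), 14.0)
grey [444. 176.] 200 0.049 (array([ 567.3, -129.1]), array([14.3, 55.5]), 15.3) top (array([ 567.3, -128.8]), array([13.6, 55.7]), 13.8)
grey [428. 181.] 311 0.0555 (array([558.7, -97.3]), array([16.8, 48.5]), 13.3) top (array([558.8, -97.5]), array([16.3, 48.4]), 13.3)
scene blue 650 ztop [0.0559 0.0595] (array([492.9, 314.3]), array([ 25.9, 139.8]), 8.9)
  ridge mid [0.4941 0.3159] len 0.1355 yaw 7.9
scene orange 618 ztop [0.0561 0.0598] (array([507.6, 217.8]), array([ 26. , 136.2]), 8.2)
  ridge mid [0.5078 0.2167] len 0.1344 yaw 8.5
scene red 97 ztop [0.0936 0.0959] (array([ 593.5, -230.2]), array([ 8.1, 63. ]), 13.5)
scene jig 2371 ztop [0.0106 0.0139] (array([ 588.8, -204.7]), array([ 91.7, 271.8]), -76.3)
grey [211. 272.] 282 0.0512 (array([560.5, -97.4]), array([17.6, 58.8]), 11.9) top (array([560.6, -97.3]), array([16.5, 58.8]), 13.8)
grey [195. 271.] 171 0.0469 (array([ 569.9, -128.7]), array([15., 54.]), 15.3) top (array([ 569.9, -128.7]), array([14.9, 54. ]), 15.3)
grey [155. 271.] 164 0.0476 (array([ 586.1, -206. ]), array([15.2, 56.1]), 13.4) top (array([ 586. , -205.8]), array([14.2, 56.2]), 12.7)
```

Both cameras agree to a few mm:
- Bar centre is about (0.490, 0.3155), yaw 7.9°.
- Seat is about (0.577, -0.173), with jig x at yaw -76.6°. The V-rest spacing came out at 77.7 mm against 78 given.

Next I move above the bar, offset (-0.2235, 0, -0.2985) in tool axes, then turn +34.4° of yaw.

```bash
python3 -m crank '[[[-0.016,0,-0.0213],[0,0,0],0],[[-0.0319,0,-0.0426],[0,0,0],0],[[-0.0319,0,-0.0426],[0,0,0],0],[[-0.0319,0,-0.0426],[0,0,0],0],[[-0.0319,0,-0.0426],[0,0,0],0],[[-0.0319,0,-0.0426],[0,0,0],0],[[-0.0319,0,-0.0426],[0,0,0],0],[[-0.016,0,-0.0213],[0,0,0],0],[[0,0.01,0],[0,-0.15,0],0],[[0,0.02,0],[0,-0.15,0],0],[[0,0.02,0],[0,-0.15,0],0],[[0,0.01,0],[0,-0.15,0],0],[[0,0,0],[0,0,0],0],[[0,0,0],[0,0,0],0]]' 45
cat > delta.py <<'E'
import sys
from h import *
# usage: x y z yaw_of_tool_x(deg): remaining shift in tool axes + turn about tool y
x,y,z,yaw=map(float,sys.argv[1:5]);s=manip.sense();M=rot(s['tool_rot'])
print('t',round(s['t'],2),'tcp',s['ee_pos'].round(4),'yaw',np.degrees(np.arctan2(M[1,0],M[0,0])).round(2),'F',s['ft_force'].round(2),'open',round(s['opening'],3))
T=R.from_euler('xyz',[-np.pi/2,0,np.radians(yaw)]).as_matrix()
print('shift',(M.T@(np.array([x,y,z])-s['ee_pos'])).round(4),'turn',R.from_matrix(M.T@T).as_rotvec().round(4))
E
python3 delta.py 0.4905 0.3155 0.026 97.9
python3 - <<'E'
from h import *
c=cap('wrist','w1.png');np.savez('w1.npz',P=cloud(c),I=c['pixels']);print(c['origin'],c['attitude'])
E
```

```text
t: 1.85
ee_pos: [0.4906, 0.3162, 0.1589]
tool_rot: [-1.571, -0.0, 1.706]
ft_force: [-0.4, -0.6, 0.0]
opening: 0.998
t 1.85 tcp [0.4906 0.3162 0.1589] yaw 97.73 F [-0.36 -0.56  0.04] open 0.998
shift [-0.0007  0.1329  0.0002] turn [ 0.0001 -0.003   0.0001]
[0.40553869 0.30460558 0.32428334] [ 2.83352350e+00 -8.08150007e-04  1.70672534e+00]
```

View pics/w1.png

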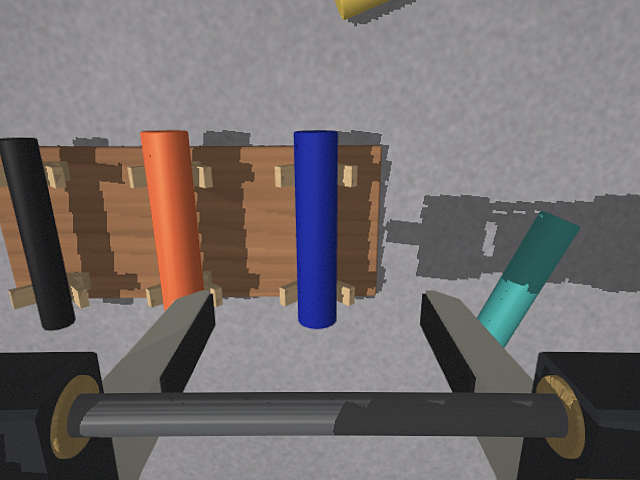

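The wrist view has the blue bar at (316,229), centred between the open fingers, with the orange bar at (175,215) clear of them. I'll measure it here.

```bash
python3 - <<'E'
from h import *
from meas import rect
d=np.load('w1.npz');P=d['P'];h=cv2.cvtColor(d['I'],cv2.COLOR_BGR2HSV).astype(int);H,S=h[...,0],h[...,1]
m=np.zeros(H.shape,bool);m[125:332,285:345]=1;m&=(H>105)&(H<130)&(S>150)&(P[...,2]>.038)&(P[...,2]<.075)
p=P[m];t=p[p[:,2]>np.percentile(p[:,2],60)];w=np.linalg.svd(t[:,:2]-t[:,:2].mean(0),full_matrices=0)[2][0];w*=np.sign(w[0])
s=(p[:,:2]-t[:,:2].mean(0))@w;lo,hi=np.percentile(s,[.5,99.5])
print(len(p),np.percentile(p[:,2],[50,98]).round(4),(t[:,:2].mean(0)+w*(lo+hi)/2).round(4),hi-lo,np.degrees(np.arctan2(w[1],w[0])),rect(p))
E
```

```text
7851 [0.0573 0.0599] [0.4864 0.3154] 0.13782633133393152 8.292656166599526 (array([487.3, 315.2]), array([ 28.6, 140. ]), 8.2)
```

The wrist measurement gives length 140 mm, top at 60 mm, centre (0.487, 0.3153) and yaw 8.2°. I'll shift +3.4 mm along tool z, go down 133 mm and close at 45 N.

```bash
python3 -m crank '[[[-0.0005,0.02,0.0034],[0,-0.007,0],0],[[0,0.035,0],[0,0,0],0],[[0,0.035,0],[0,0,0],0],[[0,0.025,0],[0,0,0],0],[[0,0.018,0],[0,0,0],0],[[0,0,0],[0,0,0],0],[[0,0,0],[0,0,0],1],[[0,0,0],[0,0,0],1],[[0,0,0],[0,0,0],1],[[0,0,0],[0,0,0],1],[[0,0,0],[0,0,0],1],[[0,0,0],[0,0,0],1],[[0,0,0],[0,0,0],1],[[0,0,0],[0,0,0],1]]' 45; python3 delta.py 0.487 0.3153 0.026 98
```

```text
t: 3.65
ee_pos: [0.4871, 0.315, 0.0256]
tool_rot: [-1.571, 0.0, 1.716]
ft_force: [-0.4, -0.7, 1.1]
opening: 0.313
t 3.65 tcp [0.4871 0.315  0.0256] yaw 98.31 F [-0.44 -0.67  1.08] open 0.313
shift [ 0.0003 -0.0004  0.0001] turn [-0.0002  0.0055 -0.0003]
```

Gripped: the opening of 0.313 is about 29 mm. Next I lift 120 mm, turn +1.482 rad about tool y, and check.

```bash
python3 -m crank '[[[0,-0.015,0],[0,0,0],1],[[0,-0.025,0],[0,0,0],1],[[0,-0.03,0],[0,0,0],1],[[0,-0.03,0],[0,0.07,0],1],[[0,-0.02,0],[0,0.14,0],1],[[0,0,0],[0,0.16,0],1],[[0,0,0],[0,0.16,0],1],[[0,0,0],[0,0.16,0],1],[[0,0,0],[0,0.16,0],1],[[0,0,0],[0,0.16,0],1],[[0,0,0],[0,0.16,0],1],[[0,0,0],[0,0.14,0],1],[[0,0,0],[0,0.1,0],1],[[0,0,0],[0,0.07,0],1],[[0,0,0],[0,0,0],1]]'; python3 delta.py 0.5729 -0.1535 0.146 13.4
```

```text
t: 5.52
ee_pos: [0.4868, 0.3155, 0.1462]
tool_rot: [-1.57, 0.0, 0.237]
ft_force: [-0.0, -0.1, -3.1]
opening: 0.31
t 5.53 tcp [0.4868 0.3155 0.1462] yaw 13.58 F [-0.02 -0.11 -3.06] open 0.31
shift [-2.640e-02 -1.000e-04 -4.761e-01] turn [-0.0006  0.0031 -0.0001]
```

```bash
python3 -m crank '[[[-0.0012,0,-0.02],[0,0.003,0],1],[[-0.0025,0,-0.045],[0,0,0],1],[[-0.0028,0,-0.052],[0,0,0],1],[[-0.0028,0,-0.052],[0,0,0],1],[[-0.0028,0,-0.052],[0,0,0],1],[[-0.0028,0,-0.052],[0,0,0],1],[[-0.0028,0,-0.052],[0,0,0],1],[[-0.0028,0,-0.052],[0,0,0],1],[[-0.0025,0,-0.045],[0,0,0],1],[[-0.0025,0,-0.034],[0,0,0],1],[[-0.0015,0,-0.018],[0,0,0],1],[[0,0,0],[0,0,0],1],[[0,0,0],[0,0,0],1]]'; python3 delta.py 0.5729 -0.1535 0.146 13.4
python3 - <<'E'
from h import *
o=[]
for n in('wrist','top'):
    c=cap(n,n+'2.png');np.savez(n+'2.npz',P=cloud(c),I=c['pixels']);o.append(c['pixels'])
cv2.imwrite('pics/c2.png',np.vstack([cv2.resize(o[0],(400,300)),cv2.resize(o[1][100:250,380:580],(400,300))]))
E
```

```text
t: 7.15
ee_pos: [0.5701, -0.1506, 0.1455]
tool_rot: [-1.57, 0.0, 0.235]
ft_force: [0.2, 0.3, -2.8]
opening: 0.309
t 7.15 tcp [ 0.5701 -0.1506  0.1455] yaw 13.45 F [ 0.19  0.27 -2.84] open 0.309
shift [ 0.002  -0.0005 -0.0035] turn [-0.0011  0.0008 -0.0003]
```

View pics/c2.png

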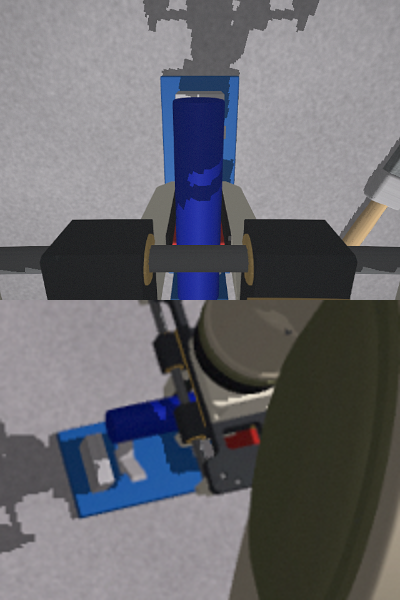

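The wrist view (top half) shows the bar lined up over the jig base. The stop is just visible past the bar's end, at about (200,95) in the crop. The top view (bottom half) agrees. I'll measure the alignment from the wrist depth.

```bash
python3 - <<'E'
from h import *
d=np.load('wrist2.npz');P=d['P'];h=cv2.cvtColor(d['I'],cv2.COLOR_BGR2HSV).astype(int);H,S,V=h[...,0],h[...,1],h[...,2]
u=np.array([.2317,-.9728]);v=np.array([.9728,.2317]);seat=np.array([.5775,-.173])
a=(P[...,:2]-seat)@u;b=(P[...,:2]-seat)@v;z=P[...,2]
bl=(H>100)&(H<130)&(S>120)
m=bl&(z>.004)&(z<.02)&(np.abs(b)<.07)
for r0,r1 in((-.14,-.12),(-.12,-.1),(-.1,-.09),(-.09,-.08),(-.08,-.06),(-.06,-.04)):
    k=m&(a>r0)&(a<r1)
    if k.sum()>30: print('base',r0,k.sum(),np.percentile(b[k],[1,99]).round(4),'z',np.median(z[k]).round(4))
print('base end a',np.percentile(a[m],[.5,2]).round(4))
k=bl&(z>.15)&(z<.2)&(np.abs(b)<.05);zz=z[k]
print('bar',k.sum(),np.percentile(zz,[50,98]).round(4),'a min',np.percentile(a[k],[.3,1]).round(4))
for r0 in(-.09,-.075,-.06,-.045):
    q=k&(a>r0)&(a<r0+.015)
    if q.sum()>50: t=q&(z>np.percentile(z[q],70));print(r0,'b edges',np.percentile(b[q],[1,99]).round(4),'ridge',b[t].mean().round(4),'top',np.percentile(z[q],95).round(4))
g=(S<70)&(z>.03)&(z<.06)&(np.abs(b)<.035)&(a<-.05)&(a>-.11)
print('stop',g.sum(), np.percentile(z[g],[50,95]).round(4), 'a',np.percentile(a[g],[2,50,98]).round(4),'b',np.percentile(b[g],[2,98]).round(4))
E
```

```text
base -0.12 480 [-0.0436  0.0413] z 0.0108
base -0.1 1760 [-0.0452  0.0422] z 0.0112
base -0.09 1209 [-0.0453  0.0424] z 0.0113
base -0.08 1077 [-0.0457  0.0426] z 0.0112
base -0.06 978 [-0.0458  0.0427] z 0.0112
base end a [-0.1021 -0.1015]
bar 20906 [0.1771 0.1797] a min [-0.0926 -0.0925]
-0.09 b edges [-0.017   0.0113] ridge -0.0029 top 0.1795
-0.075 b edges [-0.017   0.0113] ridge -0.0029 top 0.1794
-0.06 b edges [-0.017   0.0114] ridge -0.0029 top 0.1794
-0.045 b edges [-0.0172  0.0113] ridge -0.0027 top 0.1794
stop 630 [0.0489 0.0503] a [-0.0857 -0.0843 -0.0809] b [-0.0251  0.0228]
```

In the wrist frame the jig's centreline is at b = -1.4 mm and the bar's is at -2.9 mm, so I shift +1.5 mm in tool x. The stop's back is at a = -86 mm, as expected. The bar's centre is at a = -22.6 mm, which puts its front end 8 mm short of the tailstock. Down 90 mm puts its underside at about 60 mm, above the 50 mm stop.

```bash
python3 -m crank '[[[0.0015,0.015,0],[0,0,0],1],[[0,0.025,0],[0,0,0],1],[[0,0.025,0],[0,0,0],1],[[0,0.016,0],[0,0,0],1],[[0,0.009,0],[0,0,0],1],[[0,0,0],[0,0,0],1],[[0,0,0],[0,0,0],1]]'; python3 -m crank '[[[0,0,-0.006],[0,0,0],1],[[0,0,-0.006],[0,0,0],1],[[0,0,-0.006],[0,0,0],1],[[0,0,-0.006],[0,0,0],1],[[0,0,-0.004],[0,0,0],1],[[0,0,-0.002],[0,0,0],1],[[0,0,0],[0,0,0],1],[[0,0,0],[0,0,0],1]]'; python3 delta.py 0.5786 -0.1798 0.0555 13.4
python3 - <<'E'
from h import *
o=[]
for n in('wrist','scene'):
    c=cap(n);np.savez(n+'3.npz',P=cloud(c),I=c['pixels']);o.append(c['pixels'])
cv2.imwrite('pics/c3.png',np.vstack([cv2.resize(o[0],(400,300)),cv2.resize(o[1][200:320,60:260],(500,300))[:,50:450]]))
E
```

```text
t: 8.12
ee_pos: [0.5723, -0.152, 0.0562]
tool_rot: [-1.571, -0.001, 0.233]
ft_force: [0.3, -0.5, -2.4]
opening: 0.317
t: 9.12
ee_pos: [0.5786, -0.1791, 0.0559]
tool_rot: [-1.568, 0.0, 0.235]
ft_force: [-1.1, 7.8, -0.8]
opening: 0.314
t 9.12 tcp [ 0.5786 -0.1791  0.0559] yaw 13.44 F [-1.12  7.84 -0.79] open 0.314
shift [-0.0002  0.0004 -0.0007] turn [-0.0027  0.0007 -0.0003]
```

View pics/c3.png

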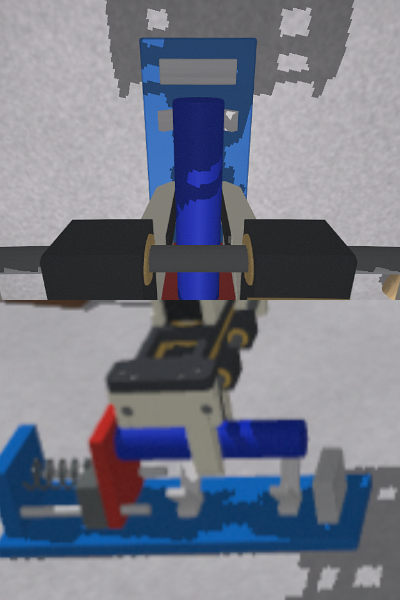

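The bar is level at about 75 mm and its end has pushed the red tailstock back. The 7.9 N force corresponds to about 22 mm, and the rear end is clear of the stop. I'll check the gap numerically before lowering.

```bash
cat > gap.py <<'E'
import sys
from h import *
d=np.load(sys.argv[1]);P=d['P'];h=cv2.cvtColor(d['I'],cv2.COLOR_BGR2HSV).astype(int);H,S=h[...,0],h[...,1]
zb=float(sys.argv[2]) # bar axis height
u=np.array([.2317,-.9728]);v=np.array([.9728,.2317]);seat=np.array([.5775,-.173])
a=(P[...,:2]-seat)@u;b=(P[...,:2]-seat)@v;z=P[...,2]
k=(H>105)&(H<130)&(S>150)&(abs(z-zb)<.022)&(z>.026)&(abs(b)<.022)&(a<.09)&(a>-.1)
print('bar a',np.percentile(a[k],[.3,99.7]).round(4),'b',np.percentile(b[k],[1,99]).round(4))
for r in(-.06,-.045,-.03,.01,.03,.045):
    q=k&(a>r)&(a<r+.015)
    if q.sum()>30: print(r,'top',np.percentile(z[q],95).round(4),'ridge b',np.median(b[q&(z>np.percentile(z[q],70))]).round(4))
g=(S<90)&(z>.043)&(z<.058)&(abs(b)<.035)&(a<-.06)&(a>-.11)
if g.sum()>20: print('stop',np.percentile(a[g],[2,98]).round(4),'b',np.percentile(b[g],[2,98]).round(4))
r=((H<5)|(H>172))&(S>150)&(z>.085)&(z<.105)&(a>.03)&(a<.12)
if r.sum()>20: print('red a',np.percentile(a[r],[3,97]).round(4))
E
python3 gap.py wrist3.npz 0.075; python3 gap.py scene3.npz 0.075
```

```text
bar a [-0.0631  0.0706] b [-0.0154  0.0129]
-0.06 top 0.0894 ridge b -0.001
-0.045 top 0.0894 ridge b -0.0013
-0.03 top 0.0894 ridge b -0.0013
0.01 top 0.0896 ridge b -0.001
0.03 top 0.0902 ridge b -0.0012
0.045 top 0.0899 ridge b -0.0012
stop [-0.0853 -0.0696] b [-0.0254  0.022 ]
bar a [-0.0632  0.0764] b [-0.0058  0.0176]
-0.06 top 0.0886 ridge b 0.0037
-0.045 top 0.0884 ridge b 0.0039
-0.03 top 0.0883 ridge b 0.0033
0.03 top 0.0879 ridge b 0.0074
0.045 top 0.0882 ridge b 0.0081
stop [-0.0858 -0.0703] b [-0.0219  0.0269]
red a [0.0777 0.0871]
```

The gap to the stop's face is 6.5 mm, the bar is level and it is laterally within 0.5 mm. Lowering 29 mm.

```bash
python3 -m crank '[[[0,0.006,0],[0,0,0],1],[[0,0.007,0],[0,0,0],1],[[0,0.007,0],[0,0,0],1],[[0,0.005,0],[0,0,0],1],[[0,0.003,0],[0,0,0],1],[[0,0.001,0],[0,0,0],1],[[0,0,0],[0,0,0],1],[[0,0,0],[0,0,0],1]]'; python3 delta.py 0.5786 -0.1798 0.026 13.4
python3 - <<'E'
from h import *
for n in('wrist',):
    c=cap(n);np.savez(n+'4.npz',P=cloud(c),I=c['pixels'])
E
python3 gap.py wrist4.npz 0.045
```

```text
t: 10.22
ee_pos: [0.5784, -0.1791, 0.0269]
tool_rot: [-1.568, 0.001, 0.234]
ft_force: [-1.7, 8.2, 0.4]
opening: 0.316
t 10.22 tcp [ 0.5784 -0.1791  0.0269] yaw 13.43 F [-1.66  8.2   0.41] open 0.316
shift [ 0.0001  0.0009 -0.0008] turn [-0.0028  0.0006 -0.0007]
bar a [-0.0631  0.0697] b [-0.0156  0.0127]
-0.06 top 0.0598 ridge b -0.0016
-0.045 top 0.06 ridge b -0.0012
-0.03 top 0.0602 ridge b -0.0015
0.01 top 0.0608 ridge b -0.0015
0.03 top 0.0619 ridge b -0.0018
0.045 top 0.0614 ridge b -0.0014
stop [-0.085 -0.07 ] b [-0.0255  0.0221]
```

The bar is on the stop-side rest and about 1 mm high at the tailstock side. I'll lower 0.7 mm more, then open in stages.

```bash
python3 -m crank '[[[0,0.0007,0],[0,0,0],1],[[0,0,0],[0,0,0],1],[[0,0,0],[0,0,0],0.6],[[0,0,0],[0,0,0],0.5],[[0,0,0],[0,0,0],0.4],[[0,0,0],[0,0,0],0.4],[[0,0,0],[0,0,0],0.4],[[0,0,0],[0,0,0],0.4],[[0,0,0],[0,0,0],0.4],[[0,0,0],[0,0,0],0.4]]'; python3 delta.py 0.5786 -0.1798 0.026 13.4
python3 - <<'E'
from h import *
o=[]
for n in('wrist','scene'):
    c=cap(n);np.savez(n+'5.npz',P=cloud(c),I=c['pixels']);o.append(c['pixels'])
cv2.imwrite('pics/c5.png',np.vstack([cv2.resize(o[0],(400,300)),cv2.resize(o[1][200:320,60:260],(500,300))[:,50:450]]))
E
python3 gap.py wrist5.npz 0.045;python3 gap.py scene5.npz 0.045
```

```text
t: 11.52
ee_pos: [0.5788, -0.181, 0.0259]
tool_rot: [-1.571, 0.0, 0.233]
ft_force: [0.1, 0.4, -0.1]
opening: 0.601
t 11.53 tcp [ 0.5788 -0.181   0.0259] yaw 13.35 F [ 0.1  0.4 -0.1] open 0.601
shift [ 0.0001 -0.0001  0.0013] turn [ 0.     -0.0008 -0.    ]
bar a [-0.0694  0.0686] b [-0.0157  0.0126]
-0.06 top 0.0595 ridge b -0.0015
-0.045 top 0.0594 ridge b -0.0015
-0.03 top 0.0594 ridge b -0.0019
0.01 top 0.0594 ridge b -0.0015
0.03 top 0.0519 ridge b -0.0138
0.045 top 0.0594 ridge b -0.0015
stop [-0.0852 -0.0699] b [-0.0256  0.0221]
bar a [-0.0695  0.0689] b [-0.0046  0.0167]
-0.06 top 0.0581 ridge b 0.0019
-0.045 top 0.0585 ridge b 0.0028
-0.03 top 0.0587 ridge b 0.0046
0.03 top 0.0568 ridge b 0.0099
0.045 top 0.0561 ridge b 0.0089
stop [-0.0857 -0.0695] b [-0.0238  0.0267]
red a [0.0714 0.0807]
```

View pics/c5.png

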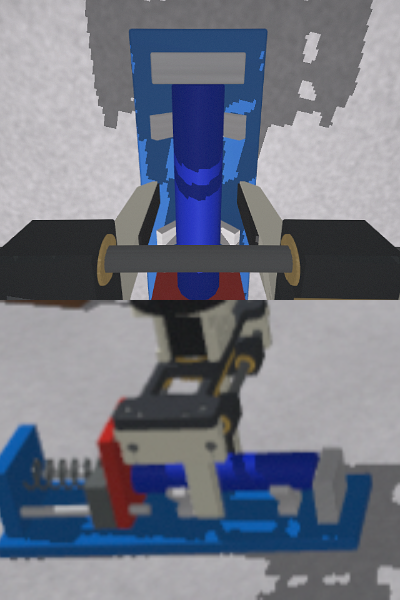

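The bar is now seated against the stop (end at a = -69.5 mm), level at 59.5 mm, with the tailstock against its other end. I'll retreat straight up and check.

```bash
python3 -m crank '[[[0,-0.008,0],[0,0,0],0.4],[[0,-0.02,0],[0,0,0],0.4],[[0,-0.03,0],[0,0,0],0.4],[[0,-0.04,0],[0,0,0],0.4],[[0,-0.04,0],[0,0,0],0.4],[[0,-0.04,0.02],[0,0,0],0.4],[[0,0,0.05],[0,0,0],0.4],[[0,0,0.05],[0,0,0],0.4],[[0,0,0.05],[0,0,0],0.4],[[0,0,0.05],[0,0,0],0.4],[[0,0,0.03],[0,0,0],0.4],[[0,0,0],[0,0,0],0.4],[[0,0,0],[0,0,0],0.4]]'
python3 - <<'E'
from h import *
o=[]
for n in('top','scene'):
    c=cap(n);np.savez(n+'6.npz',P=cloud(c),I=c['pixels']);o.append(c['pixels'])
cv2.imwrite('pics/c6.png',np.vstack([cv2.resize(o[0],(640,480))[100:260],cv2.resize(o[1],(640,480))[200:320]]))
E
python3 gap.py top6.npz 0.045;python3 gap.py scene6.npz 0.045
```

```text
t: 13.25
ee_pos: [0.5213, 0.0614, 0.2044]
tool_rot: [-1.571, -0.001, 0.233]
ft_force: [0.6, -0.6, 0.0]
opening: 0.6
bar a [0.0642 0.0705] b [-0.0089  0.0111]
red a [0.0686 0.0815]
bar a [-0.0692  0.0693] b [-0.0061  0.0174]
-0.06 top 0.0585 ridge b 0.0033
-0.045 top 0.0585 ridge b 0.0026
-0.03 top 0.0583 ridge b 0.0043
0.01 top 0.0583 ridge b 0.002
0.03 top 0.0581 ridge b 0.0023
0.045 top 0.0585 ridge b 0.0032
stop [-0.0857 -0.0691] b [-0.0224  0.0261]
red a [0.0708 0.0804]
```

View pics/c6.png

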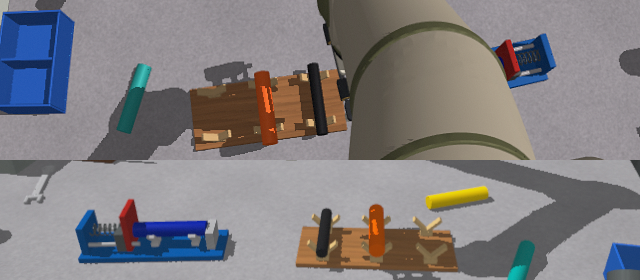

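The scene view shows the blue bar level between the stop (211,233) and the tailstock (130,225). The orange bar and black rod are still in the rack, and the gripper is clear, so I'm handing it in.

```bash
python3 -c "
from bench import manip
print(manip.finish_job())"
```

```text
the job is handed in; nothing more can be done
None
```

The blue bar is in the jig, held level between the fixed stop and the sprung tailstock, and the job is handed in at about 13.3 s of the 42 s allowed. I gripped it at its middle and pushed the tailstock back about 22 mm with its end. I then lowered it onto the V-rests about 6.5 mm clear of the stop, let go and drew away.

**Final checks:**
- **Fit:** the scene camera put the bar's ends at -69 and +69 mm along the jig, against an ideal of ±70 mm.
- **Level:** its top was at 58.1–58.5 mm along its whole length. That is about 1.5 mm under the nominal 60 mm, while the wrist camera read 59.4–59.5 mm before I withdrew.
- **Tailstock:** its face was against the bar at about 70 mm.
- **Rest of the scene:** the orange bar and the black rod were still in their grooves, and the wrist force was back near zero with the gripper clear.

**Disagreements:** the scene camera placed the bar 2–4 mm to one side of where the wrist camera did, so I used the wrist camera for lateral alignment. In the last top view the arm hid most of the bar, so that view only confirmed the tailstock's position.

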